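Walk a card unit into its rack bay and fit the lock knob

ROBOT

A 7-joint arm with a two-finger parallel gripper is mounted at the origin on the work surface. World frame = base frame: x ahead of the robot, y to its left, z up, the work surface at z = 0. Lengths are in mm, angles in rad, forces in N, time in s.
With the tool pointing down it reaches from about 400 to 850 mm from the base axis. Payload 4.5 kg.
Tool frame: the origin (TCP) lies midway between the tips of the shut fingers; the grasp point (between the pads) lies 19 mm behind it; z points along the fingers, y is the line along which they close (so a half turn about z gives the same grasp; the last joint's range is limited). The gripper opens to 88 mm and grips with 3 to 60 N. Pads are 18 mm wide; open, the fingers measure 123 mm over their backs; the gripper's body (75 mm by 187 mm) begins 45 mm behind the grasp point.
Start: joints at [1.279, 0.689, -0.195, 1.565, 0.157, 0.902, -0.215], TCP at [200.071, -592.136, 238.743] pointing down, gripper open.
Joint ranges: [-3.01, 3.01], [-0.46, 2.08], [-1.47, 1.51], [0.13, 2.56], [-1, 4.14], [0.04, 2.09], [-2.66, 2.66]. Speed limits (rad/s): [2.57, 2.57, 3.14, 3.14, 3.14, 3.14, 3.14].

INTERFACE

Orientations are given as a rotation vector (axis times angle).
In Python, from rig import arm, viewer, finder gives the robot as it stands.
- The arm moves only by the tool play_rows, never from a script. Its argument "deltas" is a list of rows, each a list of 6 numbers: the shift along the tool's x, y, z in m, then the turn, a rotation vector about the tool's x, y, z in degrees. In form: [[dx, dy, dz, rx, ry, rz], ...]. A call has exactly 10 rows; each row is the pose to reach, as a shift and turn from the pose commanded when the call began, along the tool's axes at that moment; what a row does not reach only later rows make up. A row lasts 1/12 s, in which the tool goes at most 41.7 mm and 7.16 degrees, less where a joint would pass 70% of its speed; a pose out of reach is approached as far as the arm can. A call with a gripper value outside its range is refused whole. "fingers" is the opening, from 0 (shut) to 1 (fully open), set as the call begins (left out, the last holds). The fingers move at their own pace and stop on an object; "squeeze" is the grip in N (left out, the last holds). Time passes only in rows, so rows that repeat a pose let the fingers close, or fill a call up. It gives the time, the measured TCP pose, the force, the opening and the grip force at its end, in the units of the state.
- arm.get_obs(): the state, without advancing time (a new reading comes with each control period).
- viewer.camera(name): name is "side" or "top" or "wrist"; returns a dict with "img" (400x640x3 uint8, red, green, blue), "mtx" (3x3 intrinsics, pixels), "xyz" and "orientation" of the camera in the world. Camera axes: x right, y down, z forward; pixel columns grow to the right and rows downward; lengths in mm; the calibration is good to about 2 mm. A picture is of the moment at which its call begins. There is no depth.
- arm.finish_job(): hands the job in; it is judged then, once.
Trained networks look in a picture, given as the dict that the camera call returned (one of the last four; its "shot" number tells which), for a name from the list of things; names that differ only in an ending like _2 or _b are one class to them, and where a whole thing is asked for, a point or a joint stands for the part that bears it (a point fixed in the world has none). Each returns a list of dicts, best first, with "conf" (0 to 1); they miss things now and then, are a little off and sometimes report something else, mostly with a low value. They report only what shows in the picture. A call takes as long as a camera call. They do not tell look-alikes from the thing itself.
- finder.outline_of(picture, query): "pixels" (400x640 bool, what is visible of it) and "box" ([left, top, right, bottom] in pixels, round what is visible of it).
The state is a dict: "time": time; "qpos": joint angles; "joint_velocities": joint speeds; "joint_efforts": joint torques, N m; "position": TCP position; "tool_rot": TCP orientation; "force": force on the tool from outside, world axes, zero at the start; "ft_torque": the same for the moment, N m; "opening": opening from 0.0 (shut) to 1.0 (fully open); "grip_force": force on a finger pad.
Only numpy, scipy, OpenCV 4.12 (cv2) and the standard library are available. Lean on these libraries where they do the work, as an engineer would, in place of code of your own. Each camera call takes 0.05 s, during which the arm holds its last target. There are 200 camera calls.

TASK

The heavy black card unit stands crooked and short of its bay in the row. Walk it back into the bay by pushing its two front corner bumpers in turn (a nudge at its side is fine if it stands too far over), never letting it swing more than about 20 degrees off the bay's line and keeping off its bare boards and connector row, until both bumpers are flush with the fronts of its two neighbours. Then put the loose lock knob on the D-shaped shaft beside the bay, pressing and slowly turning it until it drops fully home, and let go; leave everything else where it stands.

Things in the scene. Friction and masses are not known exactly. Their poses are not given: they have to be found in the camera images.
- unit: the loose card unit: black steel chassis 200 mm wide (y), 50 mm high, about 1.4 to 2 kg, sliding on the table (pushing takes up to about 14 N); too wide to grip. Origin on the table under its middle; back at x = +80 mm, the two bumper faces at x = -80 mm, chassis front 14 mm behind them. x points from front to back (into the bay), y to its left, z up
- delicate: what must not be touched on the unit (same frame as the unit): nine bare upright boards on top of the chassis, x -25 to +65 mm, y -66 to +66 mm, up to 76 mm above the table; and on the front, between the bumpers (y -59 to +59 mm), a row of brass connectors whose tips end 4 mm behind the bumper faces, at heights 10 to 44 mm
- bumper_left (a point): middle of the face of the unit's front left (+y) corner bumper, a bare aluminium block 34 mm wide (y, 66 to 100 mm from the unit's middle) and 50 mm high, standing on the table; its face looks to the unit's -x; this point is 83 mm from the unit's middle line, 25 mm up
- bumper_right (a point): the same on the front right (-y) corner of the unit
- bay_mouth (a point): fixed point at the middle of the bay's mouth on the table, on the flush line; x points into the bay, y left, z up. The flush line (x = 0) is the line of the bumper faces of the two fixed neighbours, built like the unit, at y = 145 to 345 mm and y = -445 to -245 mm, up to 76 mm high. The unit is home with its middle at x = 80 mm, y within 12 mm of 0
- back_stop (a point): fixed point on the table at the middle of the face of the bay's back stop, 164 mm behind the flush line (the unit would touch it 4 mm past flush); axes as bay_mouth. Two guide strips, 30 mm high and 216 mm apart, lead to it over the last 64 mm; in front of these their flared ends open to about 248 mm, 68 mm behind the flush line
- shaft_foot (a point): foot of the lock's fixed upright steel shaft, on its axis, on top of a grey block 56 x 56 x 40 mm, so 40 mm above the table; axes as bay_mouth, in whose frame it lies at x = 28, y = -190 mm. The nearest edge of the right neighbour (76 mm high) is 55 mm from the axis. The shaft does not turn
- shaft_top (a point): top of the same shaft, 22 mm above its foot. The shaft is 16 mm in diameter, D-shaped, with its flat 4 mm from the axis on the +x side (away from the robot); the top 4 mm are about 1.5 mm slimmer all round
- knob_mid (a point): centre of the lock knob, on its axis, 21 mm above its foot. Black twelve-sided knob, 42 mm tall, 34 mm across flats, 60 g, standing bore down on the table; its side flats look along its x and every 30 degrees from there. A white ridge on its top lies on its +x side
- knob_foot (a point): middle of the knob's underside, 21 mm below its centre, at the mouth of its bore: D-shaped, 26 mm deep, 19.2 mm in diameter, flat 5.6 mm from the axis on the knob's +x side. It slides on when the knob's x lies along the shaft's x within about 12 degrees and the axes within 1 mm; home when the underside rests on the block
- jar: bystander, to be left alone: a small screw-top jar, 44 mm across, 60 mm tall, origin under its middle
- tape: bystander, to be left alone: a roll of brown tape lying flat, 64 mm across, 24 mm high, origin under its middle
- mug: bystander, to be left alone: a blue mug, 76 mm across and 90 mm tall, handle on its +y side, origin under its middle
- carton: bystander, to be left alone: a closed cardboard box 70 x 110 x 60 mm, origin under its middle
- driver: bystander, to be left alone: a screwdriver lying on the table near the robot
- pot: bystander, to be left alone: a terracotta plant pot, 100 mm across, 85 mm tall, its plant reaching to about 130 mm, origin under its middle
Mind the look-alikes: they are no part of the job. Of the things that look like the part that bears knob_mid, the smallest one is meant.

How it is judged (in metres and radians):
On the way, in this order (a step that is already met when the one before it is completed fails the run):
1. the unit is flush and square in its bay, both bumper faces within 6 mm of the flush line, at rest (x of bumper_left in the frame of bay_mouth between -0.006 and 0.006 m and x of bumper_right in the frame of bay_mouth between -0.006 and 0.006 m and y of unit in the frame of bay_mouth between -0.012 and 0.012 m and angle between unit's own z axis and vertical below 0.04 rad and linear speed of unit below 0.01 m/s), for 0.2 s.
2. the lock knob is fully home on the D-shaft, foot within 3 mm of the block (horizontal distance between knob_foot and shaft_foot below 0.004 m and z of knob_foot in the frame of shaft_foot below 0.003 m and angle between knob_foot's own z axis and vertical below 0.08 rad), for 0.2 s.
At the end, for the whole second after the job is handed in: Unit at rest on the table in its bay, both bumper faces within 6 mm of the flush line and its middle within 12 mm of the bay's; knob released and at rest on the shaft, foot within 3 mm of the block and 4 mm of the axis, upright (all of step 1 and all of step 2 and linear speed of knob below 0.01 m/s and contact force between the fingers and knob below 0.1 N); the robot touches nothing.
It fails at once if the unit swings more than 0.40 rad (23 degrees) off the bay's line (angle between the x axis of unit and the x axis of bay_mouth, either way round above 0.4 rad).
It fails at once if the robot touches the unit's boards or connectors (over 1 N) (contact force between any of the fingers, the arm and delicate above 1 N).
It fails at once if the unit is tipped more than 0.12 rad (angle between unit's own z axis and vertical above 0.12 rad).
It fails at once if a bystander is moved more than 25 mm (distance of any of jar, tape, mug, carton, driver, pot from where it was at the start of the episode above 0.025 m).
It also fails if it takes over 67 s, if anything falls off the work surface, if the arm or the gripper's body presses on something with over 40 N, if the wrist force passes 120 N, or if a joint passes its speed limit or range.

## Working session

There is one attempt and no reset: what is moved stays moved. The work goes in short steps, Python scripts to look and compute and a tool call to move; the robot and the scene stay as the last step left them, time stands still between calls to the robot, and variables do not carry over. Pictures are saved under pics/ and viewed, at most 10 in all, crops included, and the job is handed in when it is done.

Besides the shell and the picture viewer there is one more tool, called after ">>>" as name(argument=value, ...), one argument or row to a line, values as JSON. play_rows: Moves the arm, as the interface text tells. Its arguments: {"type":"object","properties":{"deltas":{"type":"array"},"fingers":{"type":"number"},"squeeze":{"type":"number"}},"required":["deltas"]}

```bash
ls; mkdir -p pics; python3 - <<'E'
from rig import arm, viewer, finder
import cv2,numpy as np
o=arm.get_obs(); print(o)
for n in ("top","side"):
    p=viewer.camera(n); print(n,p["mtx"],p["xyz"],p["orientation"])
    cv2.imwrite(f"pics/{n}0.png",p["img"][:,:,::-1])
    for q in ("unit","bumper_left","knob_mid","shaft_top","bay_mouth","back_stop","jar","mug"):
        try:
            for d in finder.outline_of(p,q): print(n,q,round(d["conf"],2),d["box"],int(d["pixels"].sum()))
        except Exception as e: print(q,e)
E
```

```text
pics
{'time': 0.0, 'qpos': array([ 1.27879557,  0.68999191, -0.19448489,  1.56633933,  0.1572997 ,
        0.90252896, -0.21511717]), 'joint_velocities': array([ 1.88809063e-04, -1.17900311e-03, -7.02297756e-04, -9.31176975e-04,
       -8.95159707e-05, -5.91821901e-04, -1.04014828e-03]), 'joint_efforts': array([-4.30036762e-04, -5.27566409e+01, -1.26713421e+00, -1.53430957e+01,
       -5.27056865e-02,  6.53696159e-03,  1.93392320e-04]), 'position': array([ 199.77227952, -591.53494111,  237.90562229]), 'tool_rot': array([-3.09819349e+00, -5.09279132e-01,  7.20914769e-04]), 'force': array([-0.71582031, -0.1816311 ,  0.49800686]), 'ft_torque': array([ 0.00495782,  0.03299619, -0.01596364]), 'grip_force': 0.0, 'opening': 1.0007360771034683}
top [[385.60109515   0.         319.47703341]
 [  0.         385.60109515 202.54861269]
 [  0.           0.           1.        ]] [ 351.88147053   52.45786134 1204.50687848] [-2.16046732  2.13015292 -0.20996661]
top unit 0.72 [296.0, 167.6, 368.0, 225.2] 3356
top unit 0.49 [223.3, 128.0, 481.1, 192.0] 7901
top bumper_left 0.83 [298.8, 167.9, 369.2, 2
[... 748 characters left out ...]
16.72136367 711.2400622  845.86168609] [-0.85812726  2.5028643  -1.09758947]
side unit 0.74 [281.1, 155.1, 359.7, 219.6] 2940
side bumper_left 0.81 [281.9, 158.5, 358.4, 224.6] 2880
side bumper_left 0.68 [276.9, 218.3, 294.6, 244.6] 347
side knob_mid 0.69 [380.6, 135.8, 395.5, 158.0] 288
side knob_mid 0.61 [391.1, 148.6, 409.4, 171.8] 280
side knob_mid 0.57 [368.6, 153.9, 383.4, 168.4] 140
side shaft_top 0.95 [192.9, 101.2, 394.2, 248.1] 6599
side bay_mouth 0.61 [192.2, 101.7, 390.5, 249.3] 6558
side back_stop 0.65 [193.0, 99.8, 387.2, 252.8] 6777
side back_stop 0.18 [279.1, 217.8, 294.9, 247.7] 359
side jar 0.56 [279.2, 220.7, 296.7, 246.0] 317
side mug 0.31 [373.6, 147.5, 380.9, 164.9] 122
```

```bash
python3 - <<'E'
import cv2
a=cv2.imread("pics/top0.png"); cv2.imwrite("pics/top0c.png",cv2.resize(a[90:310,130:500],None,fx=2.15,fy=2.15,interpolation=cv2.INTER_CUBIC))
E
```

```text
(no output)
```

View pics/top0c.png

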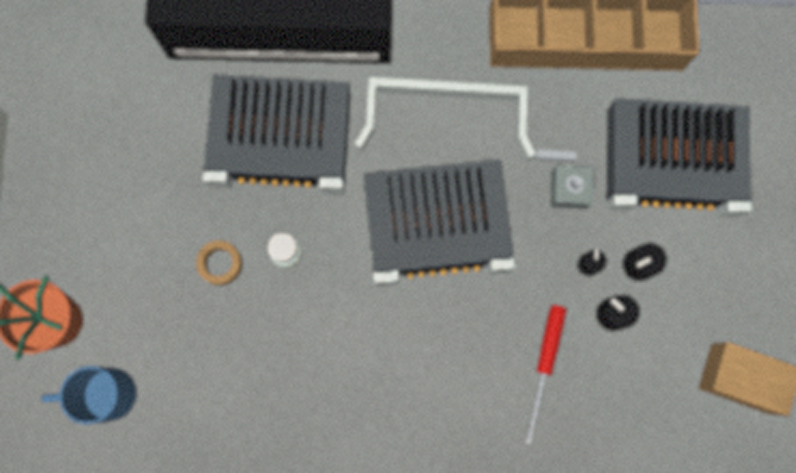

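View pics/side0.png

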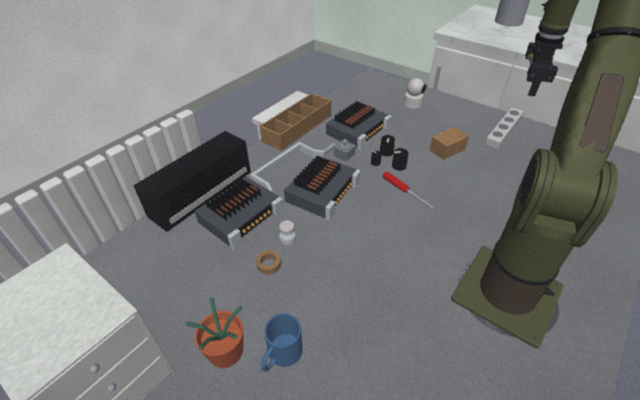

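The smallest of the three black knobs is at top-image (406,213). The elongated one (430,212) and the larger round one (418,235) are look-alikes. The unit's bumpers are near (309,219) and (363,213), and the shaft near (397,176).

```bash
cat > h.py <<'E'
import numpy as np, cv2
from scipy.spatial.transform import Rotation as R
from scipy.optimize import least_squares
def proj(p,P):
    q=(np.atleast_2d(P)-p["xyz"])@R.from_rotvec(p["orientation"]).as_matrix()
    q=q@p["mtx"].T; return q[:,:2]/q[:,2:]
def ray(p,uv,z):
    d=R.from_rotvec(p["orientation"]).as_matrix()@np.linalg.inv(p["mtx"])@np.array([*uv,1.])
    return p["xyz"]+d*(z-p["xyz"][2])/d[2]
def fr(s,P):  # s=(x,y,yaw)
    c,n=np.cos(s[2]),np.sin(s[2]); P=np.atleast_2d(P).astype(float)
    return np.c_[P[:,0]*c-P[:,1]*n+s[0],P[:,0]*n+P[:,1]*c+s[1],P[:,2]]
def box(x0,x1,y0,y1,z0,z1): return np.array([[x,y,z] for x in (x0,x1) for y in (y0,y1) for z in (z0,z1)])
def hullc(p,P):
    m=cv2.moments(cv2.convexHull(proj(p,P).astype(np.float32))); return np.array([m["m10"],m["m01"]])/m["m00"],m["m00"]
def white(p,thr=150):
    i=p["img"].astype(int); m=((i.min(2)>thr)&(i.max(2)-i.min(2)<40)).astype(np.uint8)
    n,l,st,c=cv2.connectedComponentsWithStats(m); return [(c[k].round(1),st[k].tolist()) for k in range(1,n) if st[k][4]>8]
E
python3 - <<'E'
from h import *
from rig import viewer
import pickle
for n in("top","side"):
    p=viewer.camera(n); pickle.dump(p,open(n+"0.pkl","wb"))
    i=p["img"].astype(int)
    for c,s in white(p): 
        if s[4]<300 and 100<c[1]<300 and 180<c[0]<500: print(n,c,s,ray(p,c,50).round(0))
p=pickle.load(open("top0.pkl","rb"))
print(ray(p,(405.5,213),42),ray(p,(398,176),62))
E
```

```text
top [228.9 172. ] [223, 170, 12, 5, 55] [639. 301.  50.]
top [397.1 174.9] [393, 171, 9, 9, 58] [ 639. -216.   50.]
top [283.4 175. ] [278, 173, 12, 5, 53] [633. 135.  50.]
top [420.1 183. ] [415, 181, 11, 5, 52] [ 615. -287.   50.]
top [473.6 186. ] [468, 184, 12, 5, 57] [ 609. -454.   50.]
top [261.2 205.5] [254, 198, 16, 16, 205] [537. 199.  50.]
top [363.6 212.7] [358, 210, 12, 6, 57] [ 520. -111.   50.]
top [429.  211.5] [427, 210, 5, 4, 12] [ 527. -312.   50.]
top [308.8 218.7] [303, 216, 13, 6, 61] [499.  54.  50.]
top [416.9 231.4] [415, 229, 5, 5, 14] [ 465. -273.   50.]
top [378.7 280.2] [374, 264, 10, 33, 98] [ 319. -155.   50.]
side [387.4 116.8] [385, 115, 6, 5, 18] [ 611. -452.   50.]
side [361.4 136.4] [359, 135, 6, 4, 16] [ 618. -286.   50.]
side [279.6 162.1] [251, 142, 74, 48, 274] [749.  -3.  50.]
side [355.9 172.8] [353, 170, 7, 7, 26] [ 521. -108.   50.]
side [276.4 200.4] [272, 197, 10, 8, 33] [635. 137.  50.]
side [329.7 204.6] [326, 201, 9, 8, 34] [500.  56.  50.]
side [286.3 225.7] [280, 220, 14, 12, 126] [545. 194.  50.]
side [232.9 233.3] [228, 230, 11, 8, 41] [641. 302.  50.]
side [286.4 236.7] [280, 233, 15, 8, 79] [519. 224.  50.]
[ 521.93090546 -241.45869254   42.        ] [ 633.02000247 -216.25860309   62.        ]
```

```bash
cat >> h.py <<'E'
def fitb(p,blobs,ys,x0,s0,d=14):
    f=lambda s:np.concatenate([hullc(p,fr(s,box(x0,x0+d,y-17,y+17,0,50)))[0]-b for y,b in zip(ys,blobs)])
    r=least_squares(f,s0,x_scale=[1,1,.01]); return r.x,r.fun
def tobay(b,P): 
    v=np.array(P)[...,:2]-b[:2]; c,n=np.cos(b[2]),np.sin(b[2]); return np.stack([v[...,0]*c+v[...,1]*n,-v[...,0]*n+v[...,1]*c],-1)
E
python3 - <<'E'
from h import *
import pickle
p=pickle.load(open("top0.pkl","rb"))
b,e=fitb(p,[(228.9,172),(283.4,175),(420.1,183),(473.6,186)],[328,162,-262,-428],0,[630,-20,0]); print(b.round(3),e.round(2))
print(hullc(p,fr(b,box(0,14,145,179,0,50)))[1])
u,e=fitb(p,[(308.8,218.7),(363.6,212.7)],[83,-83],-80,[590,-20,0]); print(u.round(3),e.round(2))
print("unit in bay",tobay(b,u), np.degrees(u[2]-b[2]))
print("shaft",fr(b,[[28,-190,62]]))
k=ray(p,(405.5,213),42); print("knob",k,tobay(b,k))
from pickle import load
s=load(open("side0.pkl","rb"))
b2,e=fitb(s,[(232.9,233.3),(276.4,200.4),(361.4,136.4),(387.4,116.8)],[328,162,-262,-428],0,[630,-20,0]); print(b2.round(3),e.round(2))
E
```

```text
[ 6.26979e+02 -2.04690e+01 -2.30000e-02] [-0.44  1.   -1.7   0.16 -3.72 -2.37 -5.08 -3.25]
93.7382058664225
[583.658 -20.      0.   ] [-2.78 -2.92 -3.73  3.91]
unit in bay [-43.31985082  -0.53361906] 1.3264756795799206
shaft [[ 650.57319337 -211.06661218   62.        ]]
knob [ 521.93090546 -241.45869254   42.        ] [ -99.90425885 -223.36191477]
[ 6.37977e+02 -2.00000e+01 -5.40000e-02] [-5.42  3.37 -5.2   4.16 -4.2   5.   -3.8   5.2 ]
```

```bash
cat >> h.py <<'E'
def fitb(p,blobs,ys,x0,s0,d=14):
    f=lambda s:(proj(p,fr(s,[[x0+d/2,y,50] for y in ys]))-np.array(blobs)).ravel()
    r=least_squares(f,s0,x_scale=[1,1,.01]); return r.x,r.fun
NY=[328,162,-262,-428]
E
python3 - <<'E'
from h import *
import pickle
p=pickle.load(open("top0.pkl","rb"));s=pickle.load(open("side0.pkl","rb"))
for p,nb,ub in((p,[(228.9,172),(283.4,175),(420.1,183),(473.6,186)],[(308.8,218.7),(363.6,212.7)]),(s,[(232.9,233.3),(276.4,200.4),(361.4,136.4),(387.4,116.8)],[(329.7,204.6),(355.9,172.8)])):
  b,e=fitb(p,nb,NY,0,[630,-20,0]); print(b.round(3),e.round(2))
  u,e=fitb(p,ub,[83,-83],-80,[590,-20,0]); print(u.round(3),e.round(2))
  print("unit in bay",tobay(b,u), np.degrees(u[2]-b[2]),"bumpers",tobay(b,fr(u,[[-80,83,0],[-80,-83,0]])))
  print("shaft",fr(b,[[28,-190,62]]))
E
```

```text
[ 6.18824e+02 -2.61280e+01 -4.10000e-02] [-0.07 -0.06 -0.31  0.06  0.31 -0.04  0.08  0.02]
[ 5.81648e+02 -1.94200e+01  1.25000e-01] [ 0.2  -0.02 -0.2   0.03]
unit in bay [-37.41690083   5.19660905] 9.489649979578283 bumpers [[-130.00629623   73.87123215]
 [-102.63796942  -89.85712424]]
shaft [[ 639.10532896 -217.10642744   62.        ]]
[ 6.21031e+02 -2.49260e+01 -3.90000e-02] [-0.09  0.06  0.02  0.06  0.09 -0.14  0.01 -0.11]
[ 5.82968e+02 -1.72020e+01  1.24000e-01] [-0.01  0.03  0.01 -0.04]
unit in bay [-38.33608386   6.22847615] 9.320017143837251 bumpers [[-130.72175214   75.1769228 ]
 [-103.83828717  -88.63174397]]
shaft [[ 641.57346157 -215.87669996   62.        ]]
```

```bash
cat >> h.py <<'E'
B=np.array([620.,-25.5,-.040])
def delta(o,xyz,yaw):  # shift in tool frame (mm), turn rz deg ; yaw= world yaw of tool x
    T=R.from_rotvec(o["tool_rot"]); G=R.from_euler("ZX",[yaw,np.pi])
    return (T.inv().apply(np.array(xyz)-o["position"])/1000).round(4), np.degrees((T.inv()*G).as_rotvec()).round(2)
E
python3 - <<'E'
from h import *
from rig import arm
o=arm.get_obs()
print(fr(B,[[-165,80,25]]), delta(o,fr(B,[[-165,80,140]])[0],B[2]))
E
```

```text
[[458.33112914  61.03424867  25.        ]] (array([ 0.4537, -0.5361,  0.0987]), array([ 0.  , -0.  , 20.96]))
```

>>> play_rows(
  deltas=[
    [0.012,-0.014,0.0,0,0,1],
    [0.035,-0.041,0.005,0,0,3],
    [0.06,-0.071,0.01,0,0,5],
    [0.085,-0.1,0.015,0,0,8],
    [0.11,-0.13,0.02,0,0,11],
    [0.135,-0.16,0.025,0,0,14],
    [0.16,-0.189,0.03,0,0,17],
    [0.185,-0.219,0.035,0,0,19],
    [0.21,-0.248,0.04,0,0,21],
    [0.225,-0.265,0.045,0,0,21],
  ],
  fingers=0,
  squeeze=20,
)

```text
time: 1.83
position: [329.7, -265.2, 193.8]
tool_rot: [-3.14, 0.059, -0.001]
force: [0.8, 0.2, -0.2]
opening: 0.265
grip_force: 0.0
```

```bash
python3 - <<'E'
from h import *
from rig import arm
o=arm.get_obs()
print(o["time"],o["position"],o["opening"],delta(o,fr(B,[[-165,80,25]])[0],B[2]))
E
```

```text
1.8333 [ 329.73485387 -265.24352091  193.75262742] 0.26517682575395846 (array([ 0.1161, -0.3307,  0.1693]), array([-0.08, -0.03,  0.12]))
```

>>> play_rows(
  deltas=[
    [0.005,-0.015,0.0,0,0,0],
    [0.015,-0.05,0.0,0,0,0],
    [0.028,-0.085,0.005,0,0,0],
    [0.04,-0.12,0.02,0,0,0],
    [0.052,-0.15,0.035,0,0,0],
    [0.065,-0.185,0.05,0,0,0],
    [0.077,-0.22,0.07,0,0,0],
    [0.09,-0.255,0.085,0,0,0],
    [0.102,-0.29,0.1,0,0,0],
    [0.112,-0.32,0.12,0,0,0],
  ],
)

```text
time: 2.67
position: [455.1, 49.2, 73.3]
tool_rot: [-3.14, 0.061, -0.004]
force: [0.6, -0.4, 0.1]
opening: 0.004
grip_force: 0.0
```

>>> play_rows(
  deltas=[
    [0.004,-0.009,0.01,0,0,0],
    [0.004,-0.01,0.03,0,0,0],
    [0.008,-0.01,0.045,0,0,0],
    [0.014,-0.01,0.049,0,0,0],
    [0.02,-0.01,0.049,0,0,0],
    [0.026,-0.01,0.049,0,0,0],
    [0.032,-0.01,0.049,0,0,0],
    [0.038,-0.01,0.049,0,0,0],
    [0.044,-0.01,0.049,0,0,0],
    [0.05,-0.01,0.049,0,0,0],
  ],
)

```text
time: 3.5
position: [497.8, 56.3, 25.3]
tool_rot: [-3.139, 0.058, 0.019]
force: [-9.2, 6.8, 4.3]
opening: 0.006
grip_force: 5.1
```

```bash
cat > look.py <<'E'
from h import *
from rig import arm, viewer
import sys
o=arm.get_obs(); print("t",o["time"],"tcp bay",tobay(B,o["position"]).round(1),o["position"][2].round(1),"F",o["force"].round(1),delta(o,o["position"],B[2])[1])
g=np.array([float(v) for v in sys.argv[1:4]]) if len(sys.argv)>3 else None
for n in("top","side"):
    p=viewer.camera(n)
    w=[c for c,s in white(p) if 15<s[4]<90]
    # match unit bumpers: blobs whose z=50 bay position is not a neighbour and |y|<125
    q=[(tobay(B,ray(p,c,50)),c) for c in w]; q=[(a,c) for a,c in q if abs(a[1])<115 and -140<a[0]<40]
    q.sort(key=lambda t:-t[0][1])
    if len(q)<2 or abs(q[0][0][1]-q[-1][0][1]-166)>15: print(n,"blobs",[(a.round(),c) for a,c in q]); continue
    u,e=fitb(p,[q[0][1],q[-1][1]],[83,-83],-80,[590,-20,0])
    b,_=fitb(p,[(228.9,172),(283.4,175),(420.1,183),(473.6,186)] if n=="top" else [(232.9,233.3),(276.4,200.4),(361.4,136.4),(387.4,116.8)],NY,0,[630,-20,0])
    print(n,"mid",tobay(b,u).round(1),"yaw",np.degrees(u[2]-b[2]).round(1),"bumpers L R",tobay(b,fr(u,[[-80,83,0],[-80,-83,0]])).round(1).tolist(),len(q))
E
python3 look.py
```

```text
t 3.5 tcp bay [-125.4   76.8] 25.3 F [-9.2  6.8  4.3] [-0.13  0.7   0.17]
top blobs [(array([-94., -89.]), array([363.2, 211.9]))]
side blobs []
```

>>> play_rows(
  deltas=[
    [0.006,-0.001,0,0,0,0],
    [0.012,-0.002,0,0,0,0],
    [0.018,-0.003,0,0,0,0],
    [0.024,-0.003,0,0,0,0],
    [0.03,-0.003,0,0,0,0],
    [0.034,-0.003,0,0,0,0],
    [0.034,-0.003,0,0,0,0],
    [0.01,-0.003,0,0,0,0],
    [-0.02,-0.003,0,0,0,0],
    [-0.045,0.01,0,0,0,0],
  ],
)

```text
time: 4.43
position: [458.4, 48.4, 25.9]
tool_rot: [-3.139, 0.058, -0.004]
force: [-0.0, -0.5, 1.0]
opening: 0.004
grip_force: 0.0
```

```bash
python3 look.py
```

```text
t 4.4333 tcp bay [-164.5   67.4] 25.9 F [-0.  -0.5  1. ] [-0.14 -0.15  0.17]
top blobs [(array([-86., -88.]), array([363.2, 209.2]))]
side blobs [(array([-72.,  82.]), array([315.3, 197.8]))]
```

>>> play_rows(
  deltas=[
    [0.0,0.025,0,0,0,0],
    [0.01,0.06,0,0,0,0],
    [0.025,0.098,0,0,0,0],
    [0.04,0.135,0,0,0,0],
    [0.051,0.152,0,0,0,0],
    [0.057,0.152,0,0,0,0],
    [0.063,0.152,0,0,0,0],
    [0.069,0.152,0,0,0,0],
    [0.075,0.152,0,0,0,0],
    [0.081,0.152,0,0,0,0],
  ],
)

```text
time: 5.37
position: [526.5, -109.7, 24.5]
tool_rot: [3.14, -0.066, -0.021]
force: [-9.6, -4.8, 2.9]
opening: 0.009
grip_force: 4.5
```

>>> play_rows(
  deltas=[
    [0.006,0,0,0,0,0],
    [0.012,0,0,0,0,0],
    [0.018,0,0,0,0,0],
    [0.024,0,0,0,0,0],
    [0.029,0,0,0,0,0],
    [0.029,0,0,0,0,0],
    [0.01,0,0,0,0,0],
    [-0.02,0,0,0,0,0],
    [-0.05,0,0,0,0,0],
    [-0.06,0,0,0,0,0],
  ],
)

```text
time: 6.2
position: [467.9, -104.3, 25.1]
tool_rot: [-3.139, 0.06, 0.011]
force: [-1.5, 0.2, -0.5]
opening: 0.0
grip_force: 0.0
```

```bash
python3 look.py
```

```text
t 6.2 tcp bay [-148.9  -84.8] 25.1 F [-1.5  0.2 -0.5] [-0.09  0.4   0.11]
top mid [21.4  9.1] yaw 6.4 bumpers L R [[-67.3, 82.7], [-48.9, -82.2]] 2
side mid [20.9  5.8] yaw 6.0 bumpers L R [[-67.3, 80.0], [-49.9, -85.1]] 2
```

>>> play_rows(
  deltas=[
    [0.0,-0.025,0,0,0,0],
    [0.01,-0.062,0,0,0,0],
    [0.025,-0.1,0,0,0,0],
    [0.04,-0.137,0,0,0,0],
    [0.055,-0.167,0,0,0,0],
    [0.062,-0.168,0,0,0,0],
    [0.069,-0.168,0,0,0,0],
    [0.075,-0.168,0,0,0,0],
    [0.081,-0.168,0,0,0,0],
    [0.087,-0.168,0,0,0,0],
  ],
)

```text
time: 7.13
position: [558.0, 62.4, 24.5]
tool_rot: [-3.136, 0.057, 0.03]
force: [-16.3, 9.3, 14.0]
opening: 0.003
grip_force: 12.3
```

>>> play_rows(
  deltas=[
    [0.006,0,0,0,0,0],
    [0.012,0,0,0,0,0],
    [0.018,0,0,0,0,0],
    [0.024,0,0,0,0,0],
    [0.03,0,0,0,0,0],
    [0.03,0,0,0,0,0],
    [0.01,0,0,0,0,0],
    [-0.02,0,0,0,0,0],
    [-0.055,0,0,0,0,0],
    [-0.08,0.02,0,0,0,0],
  ],
)

```text
time: 7.97
position: [484.4, 44.8, 25.0]
tool_rot: [-3.138, 0.054, 0.001]
force: [-0.2, 0.1, -0.6]
opening: 0.003
grip_force: 0.0
```

```bash
python3 look.py
```

```text
t 7.9667 tcp bay [-138.3   64.8] 25.0 F [-0.2  0.1 -0.6] [-0.19  0.03  0.32]
top blobs [(array([-30., -89.]), array([364.1, 191.1]))]
side blobs [(array([-25.,  80.]), array([303.7, 190.6]))]
```

>>> play_rows(
  deltas=[
    [0.0,0.025,0,0,0,0],
    [0.01,0.06,0,0,0,0],
    [0.025,0.098,0,0,0,0],
    [0.045,0.135,0,0,0,0],
    [0.07,0.151,0,0,0,0],
    [0.085,0.151,0,0,0,0],
    [0.093,0.151,0,0,0,0],
    [0.1,0.151,0,0,0,0],
    [0.106,0.151,0,0,0,0],
    [0.112,0.151,0,0,0,0],
  ],
)

```text
time: 8.9
position: [584.9, -117.5, 24.0]
tool_rot: [3.138, -0.067, -0.023]
force: [-12.5, -6.1, 6.7]
opening: 0.008
grip_force: 5.9
```

>>> play_rows(
  deltas=[
    [0.005,0,0,0,0,0],
    [0.01,0,0,0,0,0],
    [0.015,0,0,0,0,0],
    [0.015,0,0,0,0,0],
    [0.0,0,0,0,0,0],
    [-0.02,0,0,0,0,0],
    [-0.05,0,0,0,0,0],
    [-0.08,0,0,0,0,0],
    [-0.08,-0.02,0,0,0,0],
    [-0.08,-0.04,0,0,0,0],
  ],
)

```text
time: 9.73
position: [511.5, -72.3, 24.9]
tool_rot: [3.14, -0.069, -0.004]
force: [1.7, 0.5, -0.2]
opening: 0.005
grip_force: 0.0
```

```bash
python3 look.py
```

```text
t 9.7333 tcp bay [-106.5  -51.1] 24.9 F [ 1.7  0.5 -0.2] [ 0.06  0.14 -0.22]
top blobs [(array([-18.,  78.]), array([309.9, 184.1]))]
side mid [62.2  1.4] yaw 4.9 bumpers L R [[-24.6, 77.3], [-10.5, -88.1]] 2
```

>>> play_rows(
  deltas=[
    [0.0,-0.025,0,0,0,0],
    [0.01,-0.06,0,0,0,0],
    [0.025,-0.1,0,0,0,0],
    [0.045,-0.133,0,0,0,0],
    [0.065,-0.135,0,0,0,0],
    [0.075,-0.135,0,0,0,0],
    [0.082,-0.135,0,0,0,0],
    [0.088,-0.135,0,0,0,0],
    [0.094,-0.135,0,0,0,0],
    [0.098,-0.135,0,0,0,0],
  ],
)

```text
time: 10.67
position: [612.1, 62.9, 23.7]
tool_rot: [-3.138, 0.059, 0.018]
force: [-7.5, 5.7, 2.7]
opening: 0.006
grip_force: 4.4
```

>>> play_rows(
  deltas=[
    [0.003,0,0,0,0,0],
    [0.006,0,0,0,0,0],
    [0.006,0,0,0,0,0],
    [0.0,0,0,0,0,0],
    [-0.02,0,0,0,0,0],
    [-0.05,0,0,0,0,0],
    [-0.08,0,0,0,0,0],
    [-0.08,0.03,0,0,0,0],
    [-0.08,0.06,0,0,0,0],
    [-0.08,0.09,0,0,0,0],
  ],
)

```text
time: 11.5
position: [533.9, -28.0, 24.9]
tool_rot: [3.141, -0.061, 0.002]
force: [-0.2, 0.2, 0.5]
opening: 0.003
grip_force: 0.0
```

```bash
python3 look.py
```

```text
t 11.5 tcp bay [-86.   -5.9] 24.9 F [-0.2  0.2  0.5] [ 0.01 -0.07  0.08]
top blobs []
side blobs [(array([ 8., 79.]), array([295.8, 185.9]))]
```

>>> play_rows(
  deltas=[
    [0.0,0.03,0,0,0,0],
    [0.005,0.06,0,0,0,0],
    [0.02,0.079,0,0,0,0],
    [0.04,0.079,0,0,0,0],
    [0.058,0.079,0,0,0,0],
    [0.066,0.079,0,0,0,0],
    [0.072,0.079,0,0,0,0],
    [0.078,0.079,0,0,0,0],
    [0.083,0.079,0,0,0,0],
    [0.083,0.079,0,0,0,0],
  ],
)

```text
time: 12.43
position: [608.3, -109.4, 24.1]
tool_rot: [-3.141, 0.064, 0.016]
force: [-6.6, -0.3, 4.2]
opening: 0.0
grip_force: 3.5
```

>>> play_rows(
  deltas=[
    [-0.01,0,0,0,0,0],
    [-0.04,0,0,0,0,0],
    [-0.075,0,0,0,0,0],
    [-0.11,0,-0.02,0,0,0],
    [-0.145,0,-0.05,0,0,0],
    [-0.17,0,-0.085,0,0,0],
    [-0.17,0,-0.12,0,0,0],
    [-0.17,0.0,-0.15,0,0,0],
    [-0.17,0.0,-0.18,0,0,0],
    [-0.17,0.0,-0.18,0,0,0],
  ],
)

```text
time: 13.27
position: [445.3, -103.0, 209.3]
tool_rot: [3.14, -0.064, 0.014]
force: [0.2, 0.3, -0.8]
opening: 0.006
grip_force: 0.0
```

```bash
python3 look.py; python3 - <<'E'
from h import *
from rig import viewer
for n in("top","side","wrist"):
    p=viewer.camera(n); cv2.imwrite(f"pics/{n}1.png",p["img"][:,:,::-1])
    if n!="wrist":
        for c,s in white(p,140):
            a=tobay(B,ray(p,c,50))
            if s[4]<350 and -150<a[0]<60 and abs(a[1])<450: print(n,c,s,a.round(1))
E
```

```text
t 13.2667 tcp bay [-171.5  -84.4] 209.3 F [ 0.2  0.3 -0.8] [ 0.06 -0.5  -0.04]
top mid [80.1 -7.6] yaw -0.3 bumpers L R [[0.5, 75.8], [-0.4, -90.2]] 2
side mid [80.  -6.7] yaw -0.1 bumpers L R [[0.2, 76.5], [-0.2, -89.5]] 2
top [378.9 166.5] [373, 164, 13, 6, 25] [  50.5 -132.8]
top [228.7 171.8] [222, 169, 14, 6, 66] [  6.4 327.7]
top [396.2 175.1] [390, 170, 13, 11, 101] [  26.2 -187.1]
top [408.9 174.5] [407, 171, 4, 8, 16] [  30.5 -226.6]
top [283.3 174.9] [278, 172, 12, 6, 59] [  6.5 160.7]
top [376.4 175.5] [373, 172, 12, 11, 38] [  21.4 -125.8]
top [245.7 177.8] [243, 176, 6, 4, 10] [ -9.3 274.5]
top [365.1 179.9] [359, 177, 13, 6, 67] [  5.4 -91.2]
top [253.2 181.1] [251, 179, 6, 6, 13] [-18.3 250.9]
top [420.1 182.9] [415, 180, 11, 6, 56] [   5.8 -261.7]
top [474.3 185.9] [468, 183, 15, 8, 72] [   6.1 -430.6]
top [229.2 185.2] [226, 184, 7, 4, 14] [-35.2 322.4]
top [372.2 190.8] [371, 187, 5, 9, 17] [ -27.6 -114.1]
top [232.  211.9] [228, 208, 9, 9, 60] [-116.5  306.6]
top [351.6 228.8] [350, 224, 5, 10, 32] [-147.8  -55.3]
side [360.6 137.3] [358, 136, 6, 4, 16] [   6.9 -254.2]
side [328.4 147. ] [322, 143, 13, 9, 26] [  57.7 -138.1]
side [330.9 159.6] [327, 157, 9, 6, 30] [  7.2 -89.3]
side [296.3 185.6] [292, 182, 9, 8, 38] [ 7.5 77.4]
side [276.6 200.5] [272, 197, 11, 8, 43] [  7.3 162.4]
side [286.2 230.9] [279, 220, 16, 25, 267] [-96.6 230.3]
side [233.1 233.4] [228, 229, 12, 10, 53] [  7.  328.2]
```

View pics/wrist1.png

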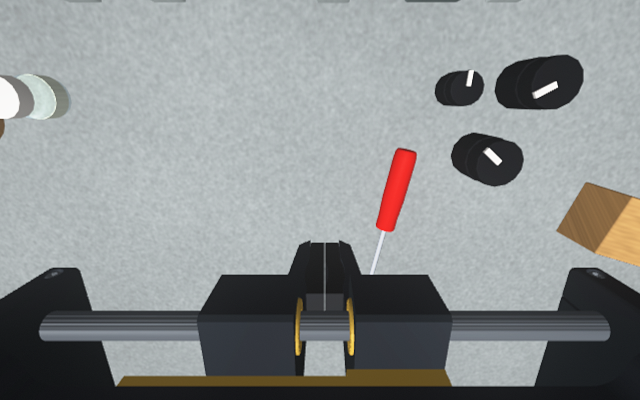

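```bash
cat > knob.py <<'E'
from h import *
from rig import arm, viewer, finder
import sys
def prism(x,y,z0=0,h=42):
    a=np.radians(np.arange(15,375,30)); r=17/np.cos(np.radians(15))
    return np.array([[x+r*np.cos(t),y+r*np.sin(t),z] for t in a for z in(z0,z0+h)])
def knobfit(p,mask,z0=0,g=None):
    m=cv2.moments(mask.astype(np.uint8),True); c=np.array([m["m10"],m["m01"]])/m["m00"]
    g=ray(p,c,z0+21)[:2] if g is None else g
    f=lambda s:hullc(p,prism(*s,z0))[0]-c
    r=least_squares(f,g,diff_step=2e-3); return r.x,m["m00"],hullc(p,prism(*r.x,z0))[1]
def ridge(p,c,z):
    i=p["img"].astype(int); w=((i.min(2)>150)&(i.max(2)-i.min(2)<40)).astype(np.uint8)
    n,l,st,ce=cv2.connectedComponentsWithStats(w)
    uv=proj(p,[[c[0],c[1],z]])[0]
    k=min(range(1,n),key=lambda k:np.hypot(*(ce[k]-uv))+(1e3 if st[k][4]<5 else 0))
    ys,xs=np.nonzero(l==k); P=np.array([ray(p,(a,b),z)[:2] for a,b in zip(xs,ys)])
    v=np.linalg.svd(P-P.mean(0))[2][0]; d=P.mean(0)-c; v=v*np.sign(v@d)
    return P.mean(0),np.degrees(np.arctan2(v[1],v[0])),d,st[k][4]
if __name__=="__main__":
    o=arm.get_obs(); print(o["time"],o["position"],delta(o,o["position"],B[2])[1])
    for n in sys.argv[1:]:
        p=viewer.camera(n)
        for d in finder.outline_of(p,"knob_mid"):
            print(n,d["conf"],d["box"])
            if d["conf"]<.3: continue
            c,a,b=knobfit(p,d["pixels"]); m,ang,dd,s=ridge(p,c,43)
            print("  pos",c.round(1),"area meas/pred",a,round(b),"ridge",m.round(1),"ang",ang.round(1),"dir of offset",np.degrees(np.arctan2(dd[1],dd[0])).round(1),np.hypot(*dd).round(1),s)
E
python3 knob.py wrist side; python3 -c "
import cv2;a=cv2.imread('pics/wrist1.png');cv2.imwrite('pics/kc.png',cv2.resize(a[40:200,420:600],None,fx=3,fy=3))"
```

```text
13.5167 [ 442.23002925 -102.26310883  203.59108224] [-0.01  0.16 -0.02]
wrist 0.93 [498.0, 55.2, 583.9, 108.0]
  pos [ 533.2 -326.3] area meas/pred 3929.0 1933 ridge [ 526.1 -320.5] ang 115.5 dir of offset 140.9 9.1 178
wrist 0.71 [436.4, 69.0, 484.4, 101.5]
  pos [ 531.4 -244.1] area meas/pred 1409.0 1546 ridge [ 462.6 -278.6] ang -130.1 dir of offset -153.3 77.0 140
wrist 0.69 [451.7, 129.7, 522.0, 184.7]
  pos [ 456.  -283.9] area meas/pred 2892.0 1419 ridge [ 462.6 -278.6] ang 49.9 dir of offset 38.6 8.4 140
wrist 0.16 [183.3, 2.6, 348.4, 1.4]
side 0.7 [391.7, 145.2, 410.7, 170.4]
  pos [ 459.7 -286.5] area meas/pred 294.0 155 ridge [ 623.3 -289.9] ang -83.3 dir of offset -1.2 163.6 10
side 0.52 [381.5, 135.5, 395.0, 158.9]
  pos [ 527.5 -323.4] area meas/pred 217.0 142 ridge [ 623.3 -289.9] ang 96.7 dir of offset 19.3 101.5 10
side 0.39 [255.0, 143.1, 337.0, 198.4]
  pos [706.2 -39.2] area meas/pred 2530.0 158 ridge [636.5  46.1] ang 89.4 dir of offset 129.2 110.1 31
side 0.39 [193.3, 99.6, 369.3, 248.2]
  pos [713.1  79.9] area meas/pred 5377.0 175 ridge [745.9  90. ] ang -13.3 dir of offset 17.2 34.3 90
```

View pics/kc.png

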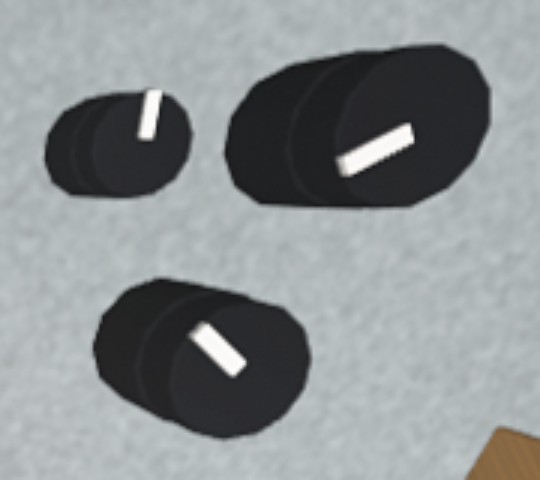

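Of the three knobs, the smallest in this crop is the top-left one (wrist pixel about 460,88). That is the one I'll take. Its ridge points nearly forward.

>>> play_rows(
  deltas=[
    [0.005,0.015,0,0,0,0],
    [0.01,0.04,0,0,0,0],
    [0.02,0.075,0.01,0,0,0],
    [0.03,0.11,0.02,0,0,0],
    [0.035,0.13,0.03,0,0,0],
    [0.035,0.139,0.034,0,0,0],
    [0.035,0.139,0.034,0,0,0],
    [0.035,0.139,0.034,0,0,0],
    [0.035,0.139,0.034,0,0,0],
    [0.035,0.139,0.034,0,0,0],
  ],
  fingers=0.6,
)

```text
time: 14.55
position: [472.9, -240.8, 171.2]
tool_rot: [-3.14, 0.059, -0.0]
force: [0.8, 0.6, 0.1]
opening: 0.598
grip_force: 0.0
```

```bash
python3 knob.py wrist; python3 - <<'E'
from rig import viewer
import cv2,pickle
p=viewer.camera("wrist"); cv2.imwrite("pics/wrist2.png",p["img"][:,:,::-1]); pickle.dump(p,open("wrist2.pkl","wb")); print(p["xyz"],p["mtx"][0,0])
E
```

```text
14.55 [ 472.87595149 -240.79732413  171.19749249] [-0.06 -0.02  0.13]
wrist 0.8 [336.6, 168.2, 390.7, 228.8]
  pos [ 454.9 -279.5] area meas/pred 2518.0 1242 ridge [ 459.6 -269.8] ang 48.1 dir of offset 64.2 10.8 151
wrist 0.65 [373.4, 97.7, 444.9, 153.5]
  pos [ 531.9 -322.2] area meas/pred 3007.0 1470 ridge [ 523.9 -312.1] ang 115.3 dir of offset 128.3 12.9 188
wrist 0.37 [0.0, 0.0, 205.6, 36.5]
[ 555.98058886 -243.96189844  317.09167868] 294.3881336689283Traceback (most recent call last):
  File "knob.py", line 27, in <module>
    c,a,b=knobfit(p,d["pixels"]); m,ang,dd,s=ridge(p,c,43)
                                             ~~~~~^^^^^^^^
  File "knob.py", line 18, in ridge
    v=np.linalg.svd(P-P.mean(0))[2][0]; d=P.mean(0)-c; v=v*np.sign(v@d)
      ~~~~~~~~~~~~~^^^^^^^^^^^^^
    u, s, vh = gufunc(a, signature=signature)
               ~~~~~~^^^^^^^^^^^^^^^^^^^^^^^^
numpy._core._exceptions._ArrayMemoryError: Unable to allocate 180. GiB for an array with shape (155319, 155319) and data type float64
```

View pics/wrist2.png

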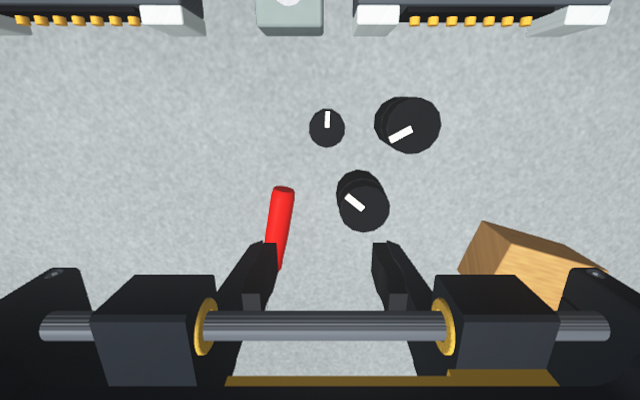

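The small knob is at wrist pixel (327,127), with its ridge pointing straight up the image. The look-alikes are at (408,125) and (362,201).

```bash
cat >> knob.py <<'E'
E
python3 - <<'E'
s=open('knob.py').read().replace("np.linalg.svd(P-P.mean(0))","np.linalg.svd(P-P.mean(0),full_matrices=False)")
s=s.replace("if __name__","""def seg(p,uv):
    i=p["img"].astype(int); m=(i.max(2)<75).astype(np.uint8); n,l,st,ce=cv2.connectedComponentsWithStats(m)
    k=min((k for k in range(1,n) if st[k][4]>40),key=lambda k:np.hypot(*(ce[k]-uv)))
    h=cv2.convexHull(np.argwhere(l==k)[:,::-1].astype(np.int32)); z=np.zeros(m.shape,np.uint8); cv2.fillConvexPoly(z,h,1); return z,ce[k],st[k]
if __name__""",1)
open('knob.py','w').write(s)
E
python3 - <<'E'
from knob import *
import pickle
p=pickle.load(open("wrist2.pkl","rb"))
m,c,st=seg(p,(327,127)); print(c,st)
k,a,b=knobfit(p,m); print("knob",k,a,b); print([x if np.isscalar(x) else x.round(2) for x in ridge(p,k,43)])
print("bay yaw deg",np.degrees(B[2]))
for n in("side","top"):
    q=pickle.load(open(n+"0.pkl","rb")); uv=proj(q,[[*k,21]])[0]; m,c,st=seg(q,uv); print(n,uv,c,st,knobfit(q,m,g=k))
o=arm.get_obs(); print(delta(o,[*k,50],B[2]))
# bay flush in wrist: bumper tops
for c,s in white(p,200): print(c,s,tobay(B,ray(p,c,50)).round(1)) if c[1]<40 else 0
E
```

```text
[326.37849462 128.62150538] [310 109  34  38 930]
knob [ 531.37754056 -244.82637308] 1061.0 1167.9882929278538
[array([ 539.65, -245.64]), np.float64(-2.516499319957845), array([ 8.27, -0.82]), np.int32(84)]
bay yaw deg -2.291831180523293
side [375.35736693 157.7293478 ] [390.22222222 153.84322679] [371 135  37  36 657] (array([ 503.53535588, -291.27204751]), 970.0, 148.33778870129026)
top [404.82945317 210.96851104] [404.56382979 212.32978723] [399 207  13  11  94] (array([ 527.79008407, -244.59901092]), 111.0, 136.5524345098529)
(array([0.0585, 0.0008, 0.1212]), array([-0.01, -0.03,  0.06]))
[288.   2.] [277, 0, 23, 6, 102] [  17.4 -192.2]
[160.8  14.7] [140, 5, 43, 20, 784] [  8.5 -91.2]
[377.7  14.2] [357, 5, 43, 20, 809] [   9.2 -262.8]
[586.7  15. ] [564, 6, 47, 19, 809] [   8.9 -428. ]
```

```bash
python3 - <<'E'
from rig import arm
o=arm.get_obs();print(o["qpos"].round(2),o["time"])
E
```

```text
[ 0.37  0.67  0.03  1.92 -0.03  0.55 -1.19] 14.7
```

>>> play_rows(
  deltas=[
    [0.005,0,0,0,0,-4],
    [0.015,0,0,0,0,-11],
    [0.03,0,0.01,0,0,-18],
    [0.045,0.001,0.02,0,0,-25],
    [0.057,0.001,0.03,0,0,-32],
    [0.057,0.001,0.04,0,0,-39],
    [0.057,0.001,0.05,0,0,-46],
    [0.057,0.001,0.06,0,0,-53],
    [0.057,0.001,0.07,0,0,-60],
    [0.057,0.001,0.08,0,0,-67],
  ],
)

```text
time: 15.53
position: [529.7, -245.8, 90.5]
tool_rot: [2.648, 1.689, 0.0]
force: [-0.5, -0.2, 0.7]
opening: 0.603
grip_force: 0.0
```

```bash
python3 - <<'E'
from h import *
from rig import arm
o=arm.get_obs();print(o["qpos"].round(2),o["position"],delta(o,[530,-244.8,10],B[2]+np.pi/2))
E
```

```text
[ 0.5   0.85 -0.26  1.8   0.39  0.54 -0.44] [ 529.71877436 -245.76789503   90.54941666] (array([ 0.001 , -0.0002,  0.0805]), array([ 2.000e-02,  0.000e+00, -2.265e+01]))
```

Descend, close gently to centre the knob along x, then open again.

>>> play_rows(
  deltas=[
    [0.001,0,0.0,0,0,-7],
    [0.001,0,0.005,0,0,-14],
    [0.001,0,0.015,0,0,-21],
    [0.001,0,0.03,0,0,-22.7],
    [0.001,0,0.045,0,0,-22.7],
    [0.001,0,0.058,0,0,-22.7],
    [0.001,0,0.07,0,0,-22.7],
    [0.001,0,0.08,0,0,-22.7],
    [0.001,0,0.08,0,0,-22.7],
    [0.001,0,0.08,0,0,-22.7],
  ],
)

```text
time: 16.37
position: [529.8, -245.1, 10.3]
tool_rot: [-2.271, -2.17, 0.001]
force: [-0.4, 0.3, 0.1]
opening: 0.6
grip_force: 0.0
```

>>> play_rows(
  deltas=[
    [0,0,0,0,0,0],
    [0,0,0,0,0,0],
    [0,0,0,0,0,0],
    [0,0,0,0,0,0],
    [0,0,0,0,0,0],
    [0,0,0,0,0,0],
    [0,0,0,0,0,0],
    [0,0,0,0,0,0],
    [0,0,0,0,0,0],
    [0,0,0,0,0,0],
  ],
  fingers=0.3,
  squeeze=5,
)

```text
time: 17.2
position: [530.5, -245.5, 11.4]
tool_rot: [2.271, 2.169, 0.001]
force: [-0.6, 0.3, 6.0]
opening: 0.384
grip_force: 5.0
```

```bash
python3 - <<'E'
from h import *
from rig import arm
o=arm.get_obs();print(o["qpos"].round(2),o["position"],o["opening"]*88,o["grip_force"],o["force"],np.degrees(R.from_rotvec(o["tool_rot"]).as_euler("ZYX")))
E
```

```text
[ 0.51  0.99 -0.27  1.82  0.58  0.42 -0.23] [ 530.46857773 -245.53254625   11.37530223] 33.75555706929329 5.001340719172731 [-0.56033752  0.28352844  6.02095203] [8.73648277e+01 2.90424743e-02 1.79929536e+02]
```

>>> play_rows(
  deltas=[
    [0,0,0,0,0,0],
    [0,0,0,0,0,0],
    [0,0,-0.01,0,0,0],
    [0,0,-0.025,0,0,0],
    [0,0,-0.04,0,0,7],
    [0,0,-0.05,0,0,14],
    [0,0,-0.05,0,0,21],
    [0,0,-0.05,0,0,28],
    [0,0,-0.05,0,0,35],
    [0,0,-0.05,0,0,42],
  ],
  fingers=0.6,
)

```text
time: 18.03
position: [529.9, -245.2, 61.4]
tool_rot: [-2.902, -1.203, -0.001]
force: [-0.3, -0.8, 0.1]
opening: 0.602
grip_force: 0.0
```

>>> play_rows(
  deltas=[
    [0,0,0,0,0,7],
    [0,0,0,0,0,14],
    [0,0,0,0,0,21],
    [0,0,0,0,0,28],
    [0,0,0,0,0,35],
    [0,0,0,0,0,42],
    [0,0,0.005,0,0,47.7],
    [0,0,0.018,0,0,47.7],
    [0,0,0.034,0,0,47.7],
    [0,0,0.05,0,0,47.7],
  ],
)

```text
time: 18.87
position: [530.1, -245.0, 10.0]
tool_rot: [-3.141, 0.058, -0.001]
force: [0.5, -1.0, -0.2]
opening: 0.601
grip_force: 0.0
```

```bash
python3 - <<'E'
from h import *
from rig import arm
o=arm.get_obs();print(o["qpos"].round(2),o["position"],o["opening"]*88,o["force"],delta(o,[530.4,-245.2,10],B[2]))
E
```

```text
[ 0.34  0.98  0.03  1.83 -0.07  0.34 -1.19] [ 530.07299334 -244.98624158   10.03338015] 52.87598995897302 [ 0.52065954 -1.00275068 -0.2414841 ] (array([0.0003, 0.0002, 0.    ]), array([-0.03, -0.03,  0.16]))
```

>>> play_rows(
  deltas=[
    [0,0,0,0,0,0],
    [0,0,0,0,0,0],
    [0,0,0,0,0,0],
    [0,0,0,0,0,0],
    [0,0,0,0,0,0],
    [0,0,0,0,0,0],
    [0,0,0,0,0,0],
    [0,0,0,0,0,0],
    [0,0,0,0,0,0],
    [0,0,0,0,0,0],
  ],
  fingers=0.3,
  squeeze=20,
)

```text
time: 19.7
position: [530.2, -245.4, 11.1]
tool_rot: [3.141, -0.064, 0.001]
force: [-0.2, 0.7, 2.6]
opening: 0.384
grip_force: 20.0
```

>>> play_rows(
  deltas=[
    [0,0,-0.01,0,0,0],
    [0,0,-0.03,0,0,0],
    [0,0,-0.05,0,0,0],
    [0,0,-0.075,0,0,0],
    [0.01,-0.01,-0.095,0,0,0],
    [0.02,-0.02,-0.1,0,0,0],
    [0.026,-0.03,-0.1,0,0,0],
    [0.026,-0.03,-0.1,0,0,0],
    [0.026,-0.03,-0.1,0,0,0],
    [0.026,-0.03,-0.1,0,0,0],
  ],
)

```text
time: 20.53
position: [555.7, -216.3, 109.2]
tool_rot: [-3.141, 0.064, 0.005]
force: [-0.1, -0.5, -0.2]
opening: 0.382
grip_force: 20.0
```

```bash
python3 - <<'E'
from h import *
from rig import arm,viewer
import pickle
p=viewer.camera("wrist"); cv2.imwrite("pics/wrist3.png",p["img"][:,:,::-1]); pickle.dump(p,open("wrist3.pkl","wb"))
o=arm.get_obs();print(o["position"],o["opening"]*88,o["grip_force"],p["xyz"])
uv=proj(p,[fr(B,[[28,-190,62]])[0]])[0]; print(uv)
u,v=uv.astype(int); cv2.imwrite("pics/w3c.png",cv2.resize(p["img"][max(0,v-60):v+60,u-80:u+80,::-1],None,fx=5,fy=5)); print(max(0,v-60),u-80)
E
```

```text
[ 555.61025754 -216.82535823  109.39490527] 33.86883874533119 19.999087853939272 [ 639.31103994 -219.01515205  254.76822317]
[320.21574238  97.11969559]
37 240
```

View pics/w3c.png

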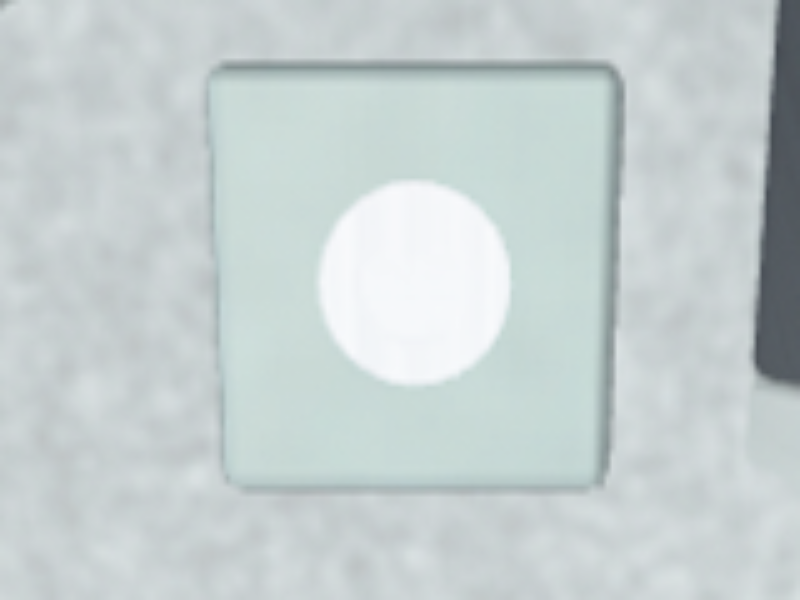

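```bash
python3 - <<'E'
from h import *
import pickle
p=pickle.load(open("wrist3.pkl","rb"))
i=p["img"][37:157,240:400].astype(int)
m=((i.min(2)>225)&(i.max(2)-i.min(2)<12)).astype(np.uint8); n,l,st,c=cv2.connectedComponentsWithStats(m)
for k in range(1,n):
    if st[k][4]>100: print(c[k]+[240,37],st[k],[ray(p,c[k]+[240,37],z).round(1) for z in (40,41,62)])
g=p["img"][60:130,290:355,1].astype(int)
crop=p["img"][60:130,290:355,::-1].astype(float)
cv2.imwrite("pics/w3d.png",cv2.resize(np.clip((crop-225)*8,0,255).astype(np.uint8),None,fx=7,fy=7,interpolation=cv2.INTER_NEAREST))
print("expected",fr(B,[[28,-190,62]]))
E
```

```text
[322.47957516  93.18055556] [  64   36   38   41 1224] [array([ 643. , -217.8,   40. ]), array([ 643. , -217.8,   41. ]), array([ 642.6, -218. ,   62. ])]
expected [[ 640.37962949 -216.46772162   62.        ]]
```

View pics/w3d.png

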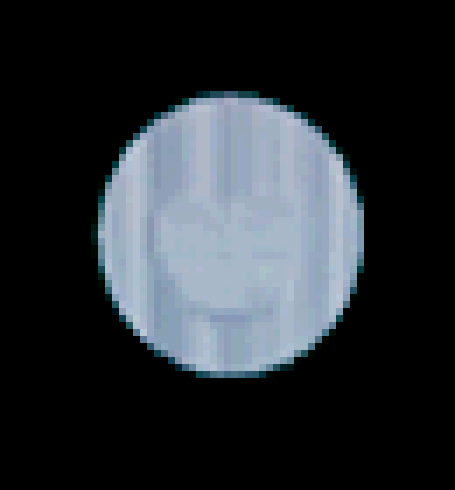

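```bash
python3 - <<'E'
from h import *
from rig import arm
for _ in range(2):
  o=arm.get_obs();print(o["time"],o["position"],delta(o,[640.4,-217.5,84],B[2]),o["tool_rot"])
E
```

```text
20.5833 [ 555.61025754 -216.82535823  109.39490527] (array([ 0.0848, -0.0028,  0.0251]), array([ 0.  ,  0.18, -0.08])) [ 3.1408925  -0.06503274 -0.00500303]
20.5833 [ 555.61025754 -216.82535823  109.39490527] (array([ 0.0848, -0.0028,  0.0251]), array([ 0.  ,  0.18, -0.08])) [ 3.1408925  -0.06503274 -0.00500303]
```

>>> play_rows(
  deltas=[
    [0.01,0,0,0,0,0],
    [0.03,-0.001,0,0,0,0],
    [0.05,-0.002,0,0,0,0],
    [0.07,-0.003,0,0,0,0],
    [0.084,-0.003,0,0,0,0],
    [0.084,-0.003,0.01,0,0,0],
    [0.084,-0.003,0.02,0,0,0],
    [0.084,-0.003,0.025,0,0,0],
    [0.084,-0.003,0.025,0,0,0],
    [0.084,-0.003,0.025,0,0,0],
  ],
)

```text
time: 21.42
position: [639.4, -217.1, 84.7]
tool_rot: [-3.141, 0.065, 0.005]
force: [-0.2, -0.4, -0.6]
opening: 0.377
grip_force: 20.0
```

```bash
cat > st.py <<'E'
from h import *
from rig import arm
o=arm.get_obs();print(round(o["time"],2),o["position"].round(2),"F",o["force"].round(1),"T",o["ft_torque"].round(2),"d",delta(o,[640.4,-217.5,84],B[2]),round(o["opening"]*88,1),o["grip_force"].round(1))
E
python3 st.py
```

```text
Traceback (most recent call last):
  File "st.py", line 3, in <module>
    o=arm.get_obs();print(round(o["time"],2),o["position"].round(2),"F",o["force"].round(1),"T",o["ft_torque"].round(2),"d",delta(o,[640.4,-217.5,84],B[2]),round(o["opening"]*88,1),o["grip_force"].round(1))
                                                                                                                                                                                     ^^^^^^^^^^^^^^^^^^^^^
AttributeError: 'float' object has no attribute 'round'
```

>>> play_rows(
  deltas=[
    [0.001,0,0.002,0,0,0],
    [0.001,0,0.005,0,0,0],
    [0.001,0,0.008,0,0,0],
    [0.001,0,0.01,0,0,0],
    [0.001,0,0.012,0,0,0],
    [0.001,0,0.013,0,0,0],
    [0.001,0,0.014,0,0,0],
    [0.001,0,0.015,0,0,0],
    [0.001,0,0.016,0,0,0],
    [0.001,0,0.016,0,0,0],
  ],
)

```text
time: 22.25
position: [642.1, -216.8, 69.6]
tool_rot: [-3.141, 0.064, 0.0]
force: [1.3, 0.1, -0.5]
opening: 0.383
grip_force: 20.0
```

```bash
sed -i 's/o\["grip_force"\].round(1)/o["grip_force"]/' st.py; python3 st.py
```

```text
22.25 [ 642.12 -216.82   69.56] F [ 1.3  0.1 -0.5] T [ 0.08 -0.02  0.01] d (array([-0.0017,  0.0007, -0.0144]), array([-0.  ,  0.01, -0.04])) 33.7 19.999117200204637
```

>>> play_rows(
  deltas=[
    [0,0,0.001,0,0,0],
    [0,0,0.002,0,0,0],
    [0,0,0.003,0,0,0],
    [0,0,0.004,0,0,0],
    [0,0,0.005,0,0,0],
    [0,0,0.006,0,0,0],
    [0,0,0.007,0,0,0],
    [0,0,0.008,0,0,0],
    [0,0,0.008,0,0,0],
    [0,0,0.008,0,0,0],
  ],
)

```text
time: 23.08
position: [642.2, -216.9, 61.7]
tool_rot: [3.141, -0.064, 0.0]
force: [0.2, -0.3, -1.1]
opening: 0.381
grip_force: 20.0
```

```bash
python3 st.py
```

```text
23.08 [ 642.2  -216.93   61.66] F [ 0.2 -0.3 -1.1] T [-0.    0.01 -0.03] d (array([-0.0018,  0.0006, -0.0223]), array([ 0.01, -0.  , -0.04])) 33.5 19.999001776159275
```

>>> play_rows(
  deltas=[
    [0,0,0.002,0,0,0],
    [0,0,0.004,0,0,0],
    [0,0,0.006,0,0,0],
    [0,0,0.008,0,0,0],
    [0,0,0.009,0,0,0],
    [0,0,0.01,0,0,0],
    [0,0,0.011,0,0,0],
    [0,0,0.012,0,0,0],
    [0,0,0.013,0,0,0],
    [0,0,0.013,0,0,0],
  ],
)

```text
time: 23.92
position: [642.2, -217.0, 51.0]
tool_rot: [3.141, -0.064, 0.0]
force: [-4.6, 1.3, 13.6]
opening: 0.382
grip_force: 20.0
```

```bash
python3 st.py
```

```text
23.92 [ 642.22 -217.01   50.99] F [-4.6  1.3 13.6] T [ 0.36  0.9  -0.02] d (array([-0.0018,  0.0006, -0.033 ]), array([ 0.  , -0.02, -0.06])) 33.6 20.00311218027491
```

>>> play_rows(
  deltas=[
    [0,0,-0.002,0,0,0],
    [0,0,-0.002,0,0,0],
    [0,0,-0.002,0,0,0],
    [0,0,-0.002,0,0,0],
    [0,0,-0.002,0,0,0],
    [0,0,-0.012,0,0,0],
    [0,0,-0.03,0,0,0],
    [0,0,-0.06,0,0,0],
    [0,0,-0.095,0,0,0],
    [-0.02,0,-0.12,0,0,0],
  ],
  fingers=0.52,
)

```text
time: 24.75
position: [626.5, -215.7, 172.0]
tool_rot: [3.14, -0.061, 0.012]
force: [0.5, -0.3, 1.0]
opening: 0.519
grip_force: 0.0
```

>>> play_rows(
  deltas=[
    [-0.02,0,-0.01,0,0,0],
    [-0.05,0,-0.01,0,0,0],
    [-0.085,0,-0.01,0,0,0],
    [-0.11,0,-0.01,0,0,0],
    [-0.12,0,-0.01,0,0,0],
    [-0.12,0,-0.01,0,0,0],
    [-0.12,0,-0.01,0,0,0],
    [-0.12,0,-0.01,0,0,0],
    [-0.12,0,-0.01,0,0,0],
    [-0.12,0,-0.01,0,0,0],
  ],
)

```text
time: 25.58
position: [503.5, -211.0, 178.6]
tool_rot: [3.141, -0.063, 0.002]
force: [0.4, 0.2, 0.2]
opening: 0.519
grip_force: 0.0
```

```bash
python3 st.py; python3 look.py; python3 - <<'E'
from knob import *
p=viewer.camera("wrist"); a=cv2.imwrite("pics/wrist4.png",p["img"][:,:,::-1])
uv=proj(p,[[642.5,-217.2,61]])[0]; m,c,st=seg(p,uv); print(uv,c,st)
for z in(40,44,60): print(z,knobfit(p,m,z,np.array([642.,-217.])))
print(ridge(p,np.array([642.5,-217]),84))
E
```

```text
25.58 [ 503.51 -211.01  178.63] F [0.4 0.2 0.2] T [ 0.11 -0.05  0.02] d (array([0.1369, 0.001 , 0.0948]), array([ 0.01, -0.06,  0.01])) 45.6 0.0
t 25.5833 tcp bay [-109. -190.] 178.6 F [0.4 0.2 0.2] [ 0.01 -0.06  0.01]
top mid [80.1 -7.6] yaw -0.3 bumpers L R [[0.5, 75.8], [-0.4, -90.2]] 2
side mid [80.1 -6.4] yaw -0.2 bumpers L R [[0.3, 76.8], [-0.1, -89.2]] 2
[325.9423107   24.14044976] [324.49115282  24.66327078] [ 303    0   44   53 1865]
40 (array([ 639.91389493, -215.97343829]), 2006.0, 2328.017612481055)
44 (array([ 639.01162232, -215.93602984]), 2006.0, 2401.428276942389)
60 (array([ 635.38958433, -215.78612358]), 2006.0, 2732.8246147542113)
(array([ 648.42630394, -216.41049891]), np.float64(-4.89054958483484), array([5.92630394, 0.58950109]), np.int32(93))
```

View pics/wrist4.png

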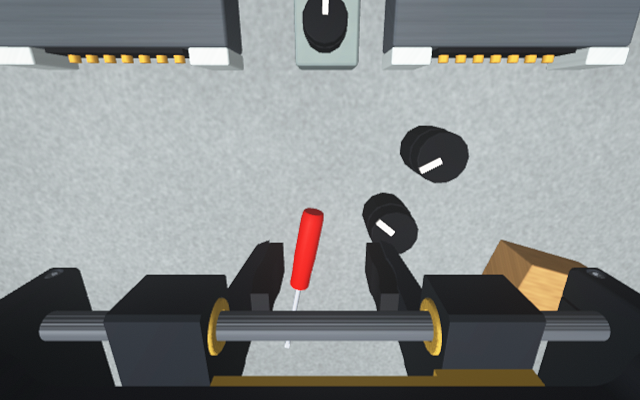

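The knob stands upright on the block at about (325,24), ridge pointing into the bay, and it is seated: the grip height was 51 mm against 11 mm on the table. The unit is flush, and the gripper is clear of everything.

```bash
python3 -c "
from rig import arm
print(arm.finish_job())"
```

```text
the job is handed in; nothing more can be done
None
```

I handed the job in at about 26 s. By the cameras, both bumpers are within 1 mm of the flush line and the unit's middle is about 7 mm right of the bay's centre (limit 12). The lock knob went fully home on the D-shaft without needing to be turned and is released. The hand-in returned no verdict.

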